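# Set the slim collar of a boring head on the presetting stand

## Task

Swing the gauge arm about a quarter turn clear of the boring head, then turn the slim serrated ring until its lug points straight at the index post, without touching the index post or the fixed rings above and below it. Then swing the gauge arm back over the head, fully home against its stop, leaving the ring as set and the things around the stand where they are.

Things in the scene. Friction and masses are not known exactly. Their poses are not given: they have to be found in the camera images.
- stand: fixed grey base plate, 140 x 250 x 16 mm, carrying everything below. Origin on the table under the boring head's upright axis; z up; the index post lies on its -x side; the gauge arm's pivot post stands 130 mm from the axis on its +y side (radius 14.5 mm). The plate runs from y -70 to +180 mm, x -70 to +70 mm. On the axis, from below: round socket radius 46 up to 46 mm above the table, flange radius 40 up to 60 mm, lower fixed ring, slim collar, upper fixed ring
- lower_ring: fixed plain steel ring under the collar, radius 27 mm, 60 to 84 mm above the table, together with the index post. Not to be touched. Same origin and axes as the stand
- upper_ring: fixed plain steel ring on top of the collar, radius 26 mm, 98 to 112 mm above the table, with a block 30 x 22 mm above it up to 124 mm (a stud on it to 128 mm). Not to be touched. Same origin and axes as the stand
- collar (a joint): angle of the slim serrated ring (rad), a hinge about the upright axis. 0 when its lug points straight at the index post; grows anticlockwise seen from above; can turn from -0.6 to 2.7; starts between 0.8 and 2.3. Stiff (0.12 N m of friction), stays where left
- collar_mid (a point): centre of the slim serrated ring, on the upright axis, 91 mm above the table. Aluminium, radius 31 mm, 14 mm high (84 to 98 mm), so it stands out 4 to 5 mm from the fixed rings
- lug_tip (a point): outer end of the ring's only lug, 43 mm from the axis, 91 mm above the table; the lug is 10 mm wide, 12 mm high and sticks out 12 mm from the ring
- index_tip (a point): inner top edge of the fixed index post, 46 mm from the axis, 98 mm above the table; the post is 10 mm wide and reaches 46 to 58 mm from the axis, rising from the socket to 98 mm
- gauge_arm (a joint): angle of the gauge arm (rad) about its upright pivot. 0 = home against its stop, lying over the boring head; grows anticlockwise seen from above as it swings clear towards the stand's +x side, to 1.75; starts between 0 and 0.3. Light friction (0.1 N m), stays where left
- pivot (a point): point on the gauge arm's upright pivot axis, 178 mm above the table. The arm is a bar 24 mm wide and 150 mm long from there, 140 to 152 mm above the table, with a stubby black probe body (radius 11 mm, to 164 mm) 130 mm from the pivot, its tip reaching down to 131 mm
- handle_mid (a point): point on the axis of the arm's upright black round handle, 178 mm above the table and 85 mm from the pivot axis; handle diameter 18 mm, standing from the bar's top at 152 mm to 197 mm
- oil_bottle: bystander: grey oil bottle, radius 28 mm, 150 mm tall, origin under its centre. Leave alone
- blank: bystander: white plastic turning blank, radius 29 mm, 75 mm tall, origin under its centre. Leave alone
- sleeve: bystander: steel sleeve, outer radius 30 mm, 60 mm tall, origin under its centre. Leave alone
- spanner: bystander: steel spanner 180 mm long lying flat, its length along its own x. Leave alone

How it is judged:
By the outcome, as a careful person would: the job done as asked, in the order asked, and still so for the second after the job is handed in, with the robot touching nothing.
It also fails if it takes over 72 s, if anything falls off the work surface, if the arm or the gripper's body presses on something with over 40 N, if the wrist force passes 120 N, or if a joint passes its speed limit or range.

## Robot

A 7-joint arm with a two-finger parallel gripper is mounted at the origin on the work surface. World frame = base frame: x ahead of the robot, y to its left, z up, the work surface at z = 0. Lengths are in m, angles in rad, forces in N, time in s.
With the tool pointing down it reaches from about 0.35 to 0.9 m from the base axis. Payload 8.1 kg.
Tool frame: the origin (TCP) lies at the very end of the fingers, on their centre line; the grasp point (between the pads) lies grip_point_offset behind it (grip_point_offset is the distance from the TCP to the grasp point, in m); z points along the fingers, y is the direction in which the jaws open and shut (so a half turn about z gives the same grasp; the last joint's range is limited). The gripper opens to 92 mm and grips with 3 to 60 N. Pads are 19 mm wide; open, the fingers measure 130 mm over their backs; the gripper's body (75 mm by 190 mm) begins 47 mm behind the grasp point.
Start: joints at [1.211, 0.434, 0.025, 1.573, -0.012, 1.134, -0.075], TCP at [0.159, -0.605, 0.227] pointing down, gripper open.
Joint ranges: [-2.62, 2.62], [-0.44, 2.09], [-1.27, 1.32], [0.08, 2.57], [-1.32, 4.46], [0.12, 2], [-2.74, 2.74]. Speed limits (rad/s): [2.22, 2.22, 3.01, 3.01, 3.14, 3.14, 3.14].

## Interface

Orientations are given as a rotation vector (axis times angle).
In Python, from cell import * gives the robot as it stands.
- The arm moves only by the tool drive_tool, never from a script. Its argument "increments" is a list of rows, each an object of numbers: "grip": the gripper's target within -1 to 1 (shut at 1, half-way at 0, fully open at -1); "tx", "ty", "tz": the shift along the world's x, y, z normalised to -1 to 1, where 1 is 400 mm; "turn": the turn about the world's z normalised to -1 to 1, where 1 is 60 degrees. In form: [{"grip": .., "tx": .., "ty": .., "tz": .., "turn": ..}, ...]. A call has 1 to 20 rows; each row is the pose to reach, as a shift and turn from the pose measured when the call began; what a row does not reach only later rows make up. A row lasts 1/10 s, in which the tool goes at most 50 mm and 8.59 degrees, less where a joint would pass 70% of its speed; a pose out of reach is approached as far as the arm can. A call with a number of a shift or a turn outside -1 to 1 is refused whole. A call with a gripper value outside its range is refused whole. The fingers move at their own pace and stop on an object; "newtons" is the grip in N (left out, the last holds). Time passes only in rows, so rows that repeat a pose let the fingers close. It gives the time, the measured TCP pose, the force and the opening at its end, in the units of the state.
- observe(): the state, without advancing time (a new reading comes with each control period).
- get_image(name): name is "scene" or "top"; returns the picture (384x512x3 uint8, red, green, blue); there is no depth.
- camera_info(name): a dict with "fx", "fy", "cx", "cy" (pixels), "distortion" ([k1, k2, p1, p2, k3] as OpenCV has them; the pictures are not rectified), "eye" and "rotation" of the camera in the world. Camera axes: x right, y down, z forward; pixel columns grow to the right and rows downward; lengths in m; the calibration is good to about 2 mm. A picture is of the moment at which its call begins. camera_info takes no time and is no camera call.
- sign_off(): hands the job in, once; it reports no verdict.
The state is a dict: "clock": time; "joints": joint angles; "dq": joint speeds; "joint_efforts": joint torques, N m; "position": TCP position; "ee_rot": TCP orientation; "force": force on the tool from outside, world axes, zero at the start; "ft_torque": the same for the moment, N m; "width": opening from 0.0 (shut) to 1.0 (fully open).
Only numpy, scipy, OpenCV 4.12 (cv2) and the standard library are available. Lean on these libraries where they do the work, as an engineer would, in place of code of your own. Each camera call takes 0.05 s, during which the arm holds its last target. There are 200 camera calls.

## Working session

There is one attempt and no reset: what is moved stays moved. The work goes in short steps, Python scripts to look and compute and a tool call to move; the robot and the scene stay as the last step left them, time stands still between calls to the robot, and variables do not carry over. Pictures are saved under pics/ and viewed, about 8 in all and at most 12, crops included, and the job is handed in when it is done.

Besides the shell and the picture viewer there is one more tool, called after "Call:" as name(argument=value, ...) on one line, values as JSON. drive_tool: Moves the arm, as the interface text tells. Its arguments: {"type":"object","properties":{"increments":{"type":"array","items":{"type":"object","properties":{"grip":{"type":"number"},"tx":{"type":"number"},"ty":{"type":"number"},"tz":{"type":"number"},"turn":{"type":"number"}}}},"newtons":{"type":"number"}},"required":["increments"]}

```bash
mkdir -p pics
python3 - <<'E'
from cell import *
import cv2
s=observe();print(s)
for n in("scene","top"):
    print(n,camera_info(n)); cv2.imwrite(f"pics/{n}0.png",cv2.resize(get_image(n)[:,:,::-1],(800,600),interpolation=cv2.INTER_CUBIC))
E
ls
```

```text
{'clock': 0.0, 'joints': array([ 1.21138278,  0.43524712,  0.02497898,  1.57410568, -0.01158025,
        1.13399795, -0.07512951]), 'dq': array([-0.00168246,  0.00078714,  0.00029702, -0.00058834, -0.00122799,
        0.00022143, -0.00171685]), 'joint_efforts': array([-2.48737260e-04, -6.67846870e+01,  9.84649099e-01, -3.14473951e+01,
       -6.07324555e-02,  4.25805361e-02,  2.49581562e-04]), 'position': array([ 0.15855246, -0.604019  ,  0.22592674]), 'ee_rot': array([-3.11419049e+00, -4.01942802e-01,  5.82547422e-04]), 'force': array([ 0.13594831,  0.09491483, -0.31627799]), 'ft_torque': array([0.02381821, 0.02599328, 0.00868545]), 'width': 1.0008551431292254}
scene {'fx': 383.8849725082667, 'fy': 383.8849725082667, 'cx': 253.1813005927299, 'cy': 188.29705017137215, 'distortion': array([-0.1236481,  0.       ,  0.       ,  0.       ,  0.       ]), 'eye': array([0.78650854, 0.32041687, 0.75455957]), 'rotation': array([-0.95267565, -2.70586598,  0.72970775])}
top {'fx': 375.1353640288683, 'fy': 375.1353640288683, 'cx': 259.54194508250225, 'cy': 189.89531102083993, 'distortion': array([-0.0387279,  0.       ,  0.       ,  0.       ,  0.       ]), 'eye': array([0.42564357, 0.03002423, 0.96079374]), 'rotation': array([-2.18156855,  2.12680023, -0.1647393 ])}
pics
```

View pics/scene0.png

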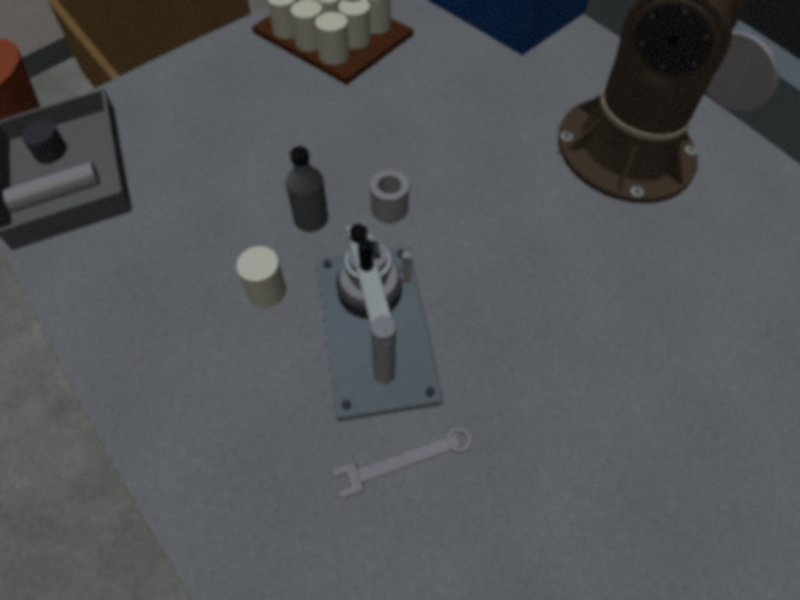

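View pics/top0.png

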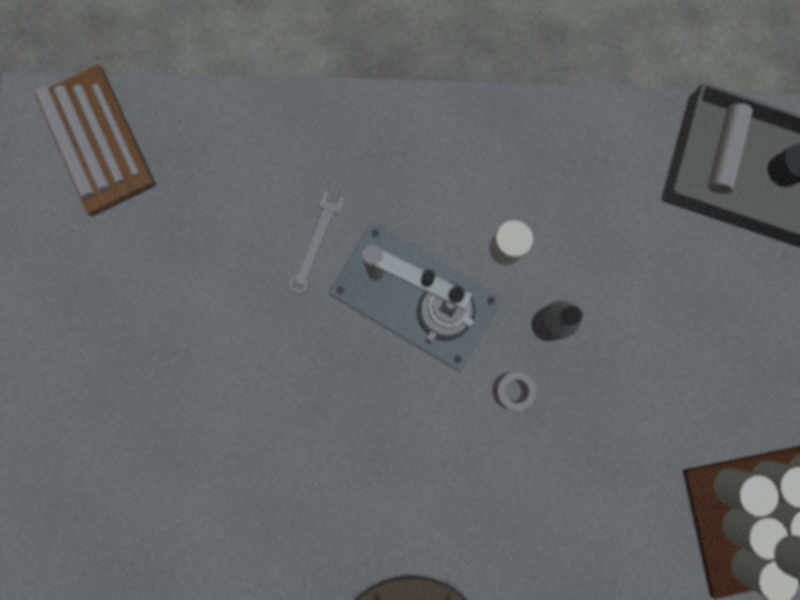

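Run:
```python
from cell import *
import cv2,numpy as np
def avg(n,k=6): return np.mean([get_image(n).astype(float) for _ in range(k)],0)[:,:,::-1]
np.save('t.npy',avg('top'));np.save('s.npy',avg('scene'))
t=np.load('t.npy')[135:245,205:330];s=np.load('s.npy')[130:270,195:290]
f=lambda a,k:cv2.resize(np.clip(a*1.5,0,255).astype('uint8'),None,fx=k,fy=k,interpolation=cv2.INTER_CUBIC)
A=f(t,5);B=f(s,4.2)
for I,k,x0,y0,W,H in((A,5,205,135,125,110),(B,4.2,195,130,95,140)):
    for x in range(0,W,10): cv2.putText(I,str(x0+x),(int((x+.5)*k)-8,8),0,.3,(0,255,255));cv2.line(I,(int((x+.5)*k),9),(int((x+.5)*k),14),(0,255,255))
    for y in range(0,H,10): cv2.putText(I,str(y0+y),(0,int((y+.5)*k)+3),0,.3,(0,255,255));cv2.line(I,(20,int((y+.5)*k)),(25,int((y+.5)*k)),(0,255,255))
cv2.imwrite('pics/a.png',A);cv2.imwrite('pics/b.png',B)
```

```text
(no output)
```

View pics/a.png

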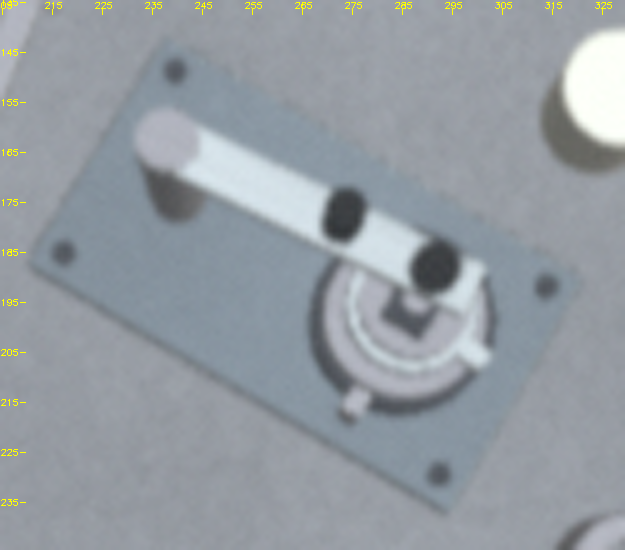

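View pics/b.png

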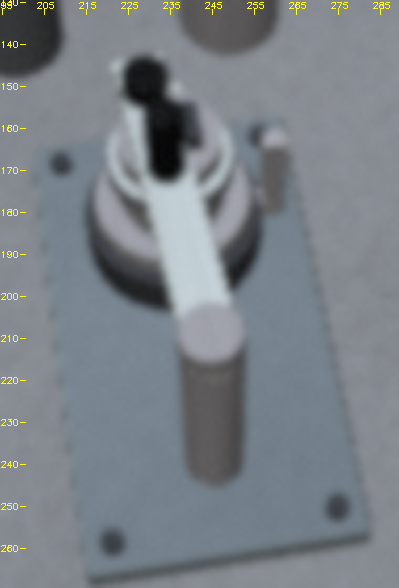

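```bash
cat > h.py <<'E'
from cell import *
import cv2,numpy as np
from scipy.optimize import least_squares
CI={n:camera_info(n) for n in("top","scene")}
def proj(n,P):
    c=CI[n];R=cv2.Rodrigues(c['rotation'])[0].T
    K=np.array([[c['fx'],0,c['cx']],[0,c['fy'],c['cy']],[0,0,1]])
    return cv2.projectPoints(np.float64(P).reshape(-1,1,3),cv2.Rodrigues(R)[0],-R@c['eye'],K,c['distortion'])[0][:,0]
def ray(n,uv):
    c=CI[n];K=np.array([[c['fx'],0,c['cx']],[0,c['fy'],c['cy']],[0,0,1]])
    p=cv2.undistortPoints(np.float64([[uv]]),K,c['distortion'])[0,0]
    return c['eye'],cv2.Rodrigues(c['rotation'])[0]@np.r_[p,1]
def at(n,uv,z):
    e,d=ray(n,uv);return e+d*(z-e[2])/d[2]
def tri(a,b):
    A,y=[],[]
    for n,uv in(("top",a),("scene",b)):
        e,d=ray(n,uv);d=d/np.linalg.norm(d);M=np.eye(3)-np.outer(d,d);A.append(M);y.append(M@e)
    return np.linalg.lstsq(np.vstack(A),np.hstack(y),rcond=None)[0]
def W(p,P):
    P=np.atleast_2d(P);c,s=np.cos(p[2]),np.sin(p[2])
    return np.c_[p[0]+c*P[:,0]-s*P[:,1],p[1]+s*P[:,0]+c*P[:,1],P[:,2]]
E
python3 - <<'E'
from h import *
C=np.array([[70,180,16],[70,-70,16],[-70,-70,16],[-70,180,16]])/1e3
T=np.array([[237.5,142.1],[320.9,190.1],[293.5,237.5],[210.1,187.5]])
S=np.array([[215.5,267],[202.8,166.4],[261.2,158.1],[282.6,257.4]])
for nm,w in(("both",(1,1)),("top",(1,0)),("scene",(0,1))):
    r=least_squares(lambda p:np.r_[w[0]*(proj("top",W(p,C))-T).ravel(),w[1]*(proj("scene",W(p,C))-S).ravel()],[.45,-.05,.5])
    print(nm,r.x,np.round(r.fun,1))
    if nm=="both":p=r.x;np.save('p.npy',p)
inv=lambda q:(np.array([[np.cos(p[2]),np.sin(p[2])],[-np.sin(p[2]),np.cos(p[2])]])@(np.array(q)[:2]-p[:2]))
for k,a,b in(("pivottop",(237.9,162.1),(244.7,208.5)),("handletop",(274.1,175.5),(234.3,157.3)),("probetop",(291.5,188),(229.2,148.5))):
    q=tri(a,b);print(k,q,inv(q)*1e3)
for k,a,z in(("lug",(300.9,206.1),.097),("post",(276.3,214.5),.098),("hand",(274.1,175.5),.197)):
    q=at("top",a,z);print(k,q,inv(q)*1e3)
print(W(p,[[0,0,.1],[0,.13,.152],[-.046,0,.098]]))
E
```

```text
both [ 0.53645236 -0.04061284 -0.511544  ] [-0.7 -1.1 -0.3 -0.2 -0.3 -0.  -1.9 -0.6 -0.8  0.3 -0.8 -1.8  0.3 -1.6
  0.7 -0.9]
top [ 0.53543253 -0.04269141 -0.50923778] [-0.1 -0.6  0.5  0.2  0.7  0.4 -1.1 -0.  -0.  -0.  -0.  -0.  -0.  -0.
  0.  -0. ]
scene [ 0.53736189 -0.03880242 -0.51321306] [-0.  -0.  -0.  -0.  -0.  -0.  -0.  -0.  -0.7  1.2 -0.6 -1.1  0.5 -0.8
  0.8  0.1]
pivottop [0.59973793 0.07115956 0.15247307] [  0.46907625 128.4441938 ]
handletop [ 0.56377869 -0.005985    0.19188487] [ 6.87711266 43.57202107]
probetop [ 0.54447886 -0.04694751  0.15780844] [10.10000756 -1.59459791]
lug [ 0.51240996 -0.07588978  0.097     ] [ -3.6958074 -42.5304671]
post [ 0.49142941 -0.01916748  0.098     ] [-49.75756189  -3.33968974]
hand [ 0.56450263 -0.00749647  0.197     ] [ 8.24829287 42.60841929]
[[ 0.53645236 -0.04061284  0.1       ]
 [ 0.6000905   0.07274583  0.152     ]
 [ 0.49634083 -0.01809472  0.098     ]]
```

Run:
```python
import cell
print([n for n in dir(cell) if n[0]!='_'], getattr(cell,'grip_point_offset',None))
```

```text
['PlanningError', 'camera_info', 'get_image', 'grip_point_offset', 'observe', 'sign_off'] 0.0188
```

Call:
drive_tool(increments=[{"grip": -1, "tx": 0, "ty": 0.1, "tz": 0.1, "turn": 0.14}, {"grip": -1, "tx": 0.1, "ty": 0.2, "tz": 0.1, "turn": 0.28}, {"grip": -1, "tx": 0.2, "ty": 0.3, "tz": 0.1, "turn": 0.42}, {"grip": -1, "tx": 0.3, "ty": 0.4, "tz": 0.1, "turn": 0.56}, {"grip": -1, "tx": 0.4, "ty": 0.5, "tz": 0.1, "turn": 0.7}, {"grip": -1, "tx": 0.5, "ty": 0.6, "tz": 0.1, "turn": 0.85}, {"grip": -1, "tx": 0.6, "ty": 0.7, "tz": 0.1, "turn": 0.85}, {"grip": -1, "tx": 0.7, "ty": 0.8, "tz": 0.1, "turn": 0.85}, {"grip": -1, "tx": 0.8, "ty": 0.9, "tz": 0.1, "turn": 0.85}, {"grip": -1, "tx": 0.9, "ty": 0.95, "tz": 0.1, "turn": 0.85}, {"grip": -1, "tx": 0.95, "ty": 0.98, "tz": 0.1, "turn": 0.85}, {"grip": -1, "tx": 0.98, "ty": 1.0, "tz": 0.1, "turn": 0.85}, {"grip": -1, "tx": 1.0, "ty": 1.0, "tz": 0.1, "turn": 0.85}, {"grip": -1, "tx": 1.0, "ty": 1.0, "tz": 0.1, "turn": 0.85}, {"grip": -1, "tx": 1.0, "ty": 1.0, "tz": 0.1, "turn": 0.85}, {"grip": -1, "tx": 1.0, "ty": 1.0, "tz": 0.1, "turn": 0.85}])

```text
clock: 2.3
position: [0.5575, -0.2061, 0.2668]
ee_rot: [2.641, 1.701, -0.001]
force: [-0.9, 0.6, 0.5]
width: 1.001
```

Call:
drive_tool(newtons=15, increments=[{"grip": -1, "tx": 0.015, "ty": 0.1, "tz": 0}, {"grip": -1, "tx": 0.015, "ty": 0.2, "tz": 0}, {"grip": -1, "tx": 0.015, "ty": 0.3, "tz": 0}, {"grip": -1, "tx": 0.015, "ty": 0.4, "tz": 0}, {"grip": -1, "tx": 0.015, "ty": 0.47, "tz": 0}, {"grip": -1, "tx": 0.015, "ty": 0.4975, "tz": 0}, {"grip": -1, "tx": 0.015, "ty": 0.4975, "tz": 0}, {"grip": -1, "tx": 0.015, "ty": 0.4975, "tz": 0}, {"grip": -1, "tx": 0.015, "ty": 0.4975, "tz": -0.06}, {"grip": -1, "tx": 0.015, "ty": 0.4975, "tz": -0.12}, {"grip": -1, "tx": 0.015, "ty": 0.4975, "tz": -0.18}, {"grip": -1, "tx": 0.015, "ty": 0.4975, "tz": -0.22}, {"grip": -1, "tx": 0.015, "ty": 0.4975, "tz": -0.25}, {"grip": -1, "tx": 0.015, "ty": 0.4975, "tz": -0.262}, {"grip": -1, "tx": 0.015, "ty": 0.4975, "tz": -0.262}, {"grip": -1, "tx": 0.015, "ty": 0.4975, "tz": -0.262}])

```text
invalid input
```

Call:
drive_tool(newtons=12, increments=[{"grip": 0, "tx": 0}, {"grip": 0.3}, {"grip": 0.5}, {"grip": 0.7}, {"grip": 1}, {"grip": 1}, {"grip": 1}, {"grip": 1}, {"grip": 1}, {"grip": 1}])

```text
invalid input
```

Call:
drive_tool(newtons=12, increments=[{"grip": -1, "tx": 0.015, "ty": 0.1, "tz": 0, "turn": 0}, {"grip": -1, "tx": 0.015, "ty": 0.2, "tz": 0, "turn": 0}, {"grip": -1, "tx": 0.015, "ty": 0.3, "tz": 0, "turn": 0}, {"grip": -1, "tx": 0.015, "ty": 0.4, "tz": 0, "turn": 0}, {"grip": -1, "tx": 0.015, "ty": 0.47, "tz": 0, "turn": 0}, {"grip": -1, "tx": 0.015, "ty": 0.4975, "tz": 0, "turn": 0}, {"grip": -1, "tx": 0.015, "ty": 0.4975, "tz": 0, "turn": 0}, {"grip": -1, "tx": 0.015, "ty": 0.4975, "tz": 0, "turn": 0}, {"grip": -1, "tx": 0.015, "ty": 0.4975, "tz": -0.06, "turn": 0}, {"grip": -1, "tx": 0.015, "ty": 0.4975, "tz": -0.12, "turn": 0}, {"grip": -1, "tx": 0.015, "ty": 0.4975, "tz": -0.18, "turn": 0}, {"grip": -1, "tx": 0.015, "ty": 0.4975, "tz": -0.22, "turn": 0}, {"grip": -1, "tx": 0.015, "ty": 0.4975, "tz": -0.25, "turn": 0}, {"grip": -1, "tx": 0.015, "ty": 0.4975, "tz": -0.262, "turn": 0}, {"grip": -1, "tx": 0.015, "ty": 0.4975, "tz": -0.262, "turn": 0}, {"grip": -1, "tx": 0.015, "ty": 0.4975, "tz": -0.262, "turn": 0}])

```text
clock: 3.9
position: [0.564, -0.0074, 0.1628]
ee_rot: [2.641, 1.7, 0.0]
force: [1.0, 0.5, 1.0]
width: 1.0
```

Call:
drive_tool(newtons=12, increments=[{"grip": 0, "tx": 0, "ty": 0, "tz": 0, "turn": 0}, {"grip": 0.3, "tx": 0, "ty": 0, "tz": 0, "turn": 0}, {"grip": 0.5, "tx": 0, "ty": 0, "tz": 0, "turn": 0}, {"grip": 0.7, "tx": 0, "ty": 0, "tz": 0, "turn": 0}, {"grip": 1, "tx": 0, "ty": 0, "tz": 0, "turn": 0}, {"grip": 1, "tx": 0, "ty": 0, "tz": 0, "turn": 0}, {"grip": 1, "tx": 0, "ty": 0, "tz": 0, "turn": 0}, {"grip": 1, "tx": 0, "ty": 0, "tz": 0, "turn": 0}, {"grip": 1, "tx": 0, "ty": 0, "tz": 0, "turn": 0}, {"grip": 1, "tx": 0, "ty": 0, "tz": 0, "turn": 0}])

```text
clock: 4.9
position: [0.564, -0.0074, 0.1627]
ee_rot: [2.641, 1.7, -0.0]
force: [-0.0, -0.7, -0.0]
width: 0.194
```

```bash
cat > arc.py <<'E'
import sys,numpy as np,json
# centre cx cy, start x y, total deg, rows, holds, grip
def arc(cx,cy,x,y,deg,n,hold,g):
    v=np.array([x-cx,y-cy]);o=[]
    for d in list(np.linspace(0,deg,n+1)[1:])+[deg]*hold:
        a=np.radians(d);w=np.array([v[0]*np.cos(a)-v[1]*np.sin(a),v[0]*np.sin(a)+v[1]*np.cos(a)])-v
        o.append(dict(grip=g,tx=round(w[0]/.4,3),ty=round(w[1]/.4,3),tz=0,turn=round(d/60,3)))
    print(json.dumps(o))
if __name__=="__main__":arc(*map(float,sys.argv[1:6]),int(sys.argv[6]),int(sys.argv[7]),float(sys.argv[8]))
E
python3 arc.py .5989 .0701 .564 -.0074 45 11 3 1
```

```text
[{"grip": 1.0, "tx": 0.014, "ty": -0.006, "tz": 0, "turn": 0.068}, {"grip": 1.0, "tx": 0.028, "ty": -0.01, "tz": 0, "turn": 0.136}, {"grip": 1.0, "tx": 0.043, "ty": -0.014, "tz": 0, "turn": 0.205}, {"grip": 1.0, "tx": 0.058, "ty": -0.017, "tz": 0, "turn": 0.273}, {"grip": 1.0, "tx": 0.073, "ty": -0.018, "tz": 0, "turn": 0.341}, {"grip": 1.0, "tx": 0.088, "ty": -0.019, "tz": 0, "turn": 0.409}, {"grip": 1.0, "tx": 0.104, "ty": -0.018, "tz": 0, "turn": 0.477}, {"grip": 1.0, "tx": 0.119, "ty": -0.016, "tz": 0, "turn": 0.545}, {"grip": 1.0, "tx": 0.134, "ty": -0.014, "tz": 0, "turn": 0.614}, {"grip": 1.0, "tx": 0.148, "ty": -0.01, "tz": 0, "turn": 0.682}, {"grip": 1.0, "tx": 0.163, "ty": -0.005, "tz": 0, "turn": 0.75}, {"grip": 1.0, "tx": 0.163, "ty": -0.005, "tz": 0, "turn": 0.75}, {"grip": 1.0, "tx": 0.163, "ty": -0.005, "tz": 0, "turn": 0.75}, {"grip": 1.0, "tx": 0.163, "ty": -0.005, "tz": 0, "turn": 0.75}]
```

Call:
drive_tool(newtons=12, increments=[{"grip": 1.0, "tx": 0.014, "ty": -0.006, "tz": 0, "turn": 0.068}, {"grip": 1.0, "tx": 0.028, "ty": -0.01, "tz": 0, "turn": 0.136}, {"grip": 1.0, "tx": 0.043, "ty": -0.014, "tz": 0, "turn": 0.205}, {"grip": 1.0, "tx": 0.058, "ty": -0.017, "tz": 0, "turn": 0.273}, {"grip": 1.0, "tx": 0.073, "ty": -0.018, "tz": 0, "turn": 0.341}, {"grip": 1.0, "tx": 0.088, "ty": -0.019, "tz": 0, "turn": 0.409}, {"grip": 1.0, "tx": 0.104, "ty": -0.018, "tz": 0, "turn": 0.477}, {"grip": 1.0, "tx": 0.119, "ty": -0.016, "tz": 0, "turn": 0.545}, {"grip": 1.0, "tx": 0.134, "ty": -0.014, "tz": 0, "turn": 0.614}, {"grip": 1.0, "tx": 0.148, "ty": -0.01, "tz": 0, "turn": 0.682}, {"grip": 1.0, "tx": 0.163, "ty": -0.005, "tz": 0, "turn": 0.75}, {"grip": 1.0, "tx": 0.163, "ty": -0.005, "tz": 0, "turn": 0.75}, {"grip": 1.0, "tx": 0.163, "ty": -0.005, "tz": 0, "turn": 0.75}])

```text
clock: 6.2
position: [0.6295, -0.0101, 0.1627]
ee_rot: [1.792, 2.578, 0.001]
force: [3.0, -2.7, 0.4]
width: 0.196
```

```bash
python3 - <<'E'
from cell import *
s=observe();print(s['position'],s['force'],s['ft_torque'],s['width'])
E
python3 arc.py .5989 .0701 .6292 -.0094 40 10 3 1
```

```text
[ 0.62950855 -0.01006518  0.16273896] [ 2.95926176 -2.71786751  0.37513928] [-0.51724331 -0.51092416 -0.01857556] 0.19643395225668187
[{"grip": 1.0, "tx": 0.014, "ty": 0.006, "tz": 0, "turn": 0.067}, {"grip": 1.0, "tx": 0.027, "ty": 0.012, "tz": 0, "turn": 0.133}, {"grip": 1.0, "tx": 0.04, "ty": 0.02, "tz": 0, "turn": 0.2}, {"grip": 1.0, "tx": 0.052, "ty": 0.029, "tz": 0, "turn": 0.267}, {"grip": 1.0, "tx": 0.063, "ty": 0.038, "tz": 0, "turn": 0.333}, {"grip": 1.0, "tx": 0.074, "ty": 0.048, "tz": 0, "turn": 0.4}, {"grip": 1.0, "tx": 0.084, "ty": 0.059, "tz": 0, "turn": 0.467}, {"grip": 1.0, "tx": 0.094, "ty": 0.07, "tz": 0, "turn": 0.533}, {"grip": 1.0, "tx": 0.102, "ty": 0.082, "tz": 0, "turn": 0.6}, {"grip": 1.0, "tx": 0.11, "ty": 0.095, "tz": 0, "turn": 0.667}, {"grip": 1.0, "tx": 0.11, "ty": 0.095, "tz": 0, "turn": 0.667}, {"grip": 1.0, "tx": 0.11, "ty": 0.095, "tz": 0, "turn": 0.667}, {"grip": 1.0, "tx": 0.11, "ty": 0.095, "tz": 0, "turn": 0.667}]
```

Call:
drive_tool(newtons=12, increments=[{"grip": 1.0, "tx": 0.014, "ty": 0.006, "tz": 0, "turn": 0.067}, {"grip": 1.0, "tx": 0.027, "ty": 0.012, "tz": 0, "turn": 0.133}, {"grip": 1.0, "tx": 0.04, "ty": 0.02, "tz": 0, "turn": 0.2}, {"grip": 1.0, "tx": 0.052, "ty": 0.029, "tz": 0, "turn": 0.267}, {"grip": 1.0, "tx": 0.063, "ty": 0.038, "tz": 0, "turn": 0.333}, {"grip": 1.0, "tx": 0.074, "ty": 0.048, "tz": 0, "turn": 0.4}, {"grip": 1.0, "tx": 0.084, "ty": 0.059, "tz": 0, "turn": 0.467}, {"grip": 1.0, "tx": 0.094, "ty": 0.07, "tz": 0, "turn": 0.533}, {"grip": 1.0, "tx": 0.102, "ty": 0.082, "tz": 0, "turn": 0.6}, {"grip": 1.0, "tx": 0.11, "ty": 0.095, "tz": 0, "turn": 0.667}, {"grip": 1.0, "tx": 0.11, "ty": 0.095, "tz": 0, "turn": 0.667}, {"grip": 1.0, "tx": 0.11, "ty": 0.095, "tz": 0, "turn": 0.667}])

```text
clock: 7.4
position: [0.6744, 0.0275, 0.1628]
ee_rot: [0.805, 3.033, 0.002]
force: [4.7, -1.8, -1.2]
width: 0.188
```

Call:
drive_tool(increments=[{"grip": 0, "tx": 0, "ty": 0, "tz": 0, "turn": 0}, {"grip": -1, "tx": 0, "ty": 0, "tz": 0, "turn": 0}, {"grip": -1, "tx": 0, "ty": 0, "tz": 0, "turn": 0}, {"grip": -1, "tx": 0, "ty": 0, "tz": 0, "turn": 0}, {"grip": -1, "tx": 0, "ty": 0, "tz": 0, "turn": 0}, {"grip": -1, "tx": 0, "ty": 0, "tz": 0.03, "turn": 0}, {"grip": -1, "tx": 0, "ty": 0, "tz": 0.1, "turn": 0}, {"grip": -1, "tx": 0, "ty": 0, "tz": 0.2, "turn": 0}, {"grip": -1, "tx": -0.1, "ty": -0.02, "tz": 0.25, "turn": 0.14}, {"grip": -1, "tx": -0.2, "ty": -0.05, "tz": 0.25, "turn": 0.28}, {"grip": -1, "tx": -0.3, "ty": -0.1, "tz": 0.25, "turn": 0.42}, {"grip": -1, "tx": -0.4, "ty": -0.15, "tz": 0.25, "turn": 0.56}, {"grip": -1, "tx": -0.5, "ty": -0.2, "tz": 0.25, "turn": 0.695}, {"grip": -1, "tx": -0.6, "ty": -0.3, "tz": 0.25, "turn": 0.695}, {"grip": -1, "tx": -0.7, "ty": -0.4, "tz": 0.25, "turn": 0.695}, {"grip": -1, "tx": -0.7, "ty": -0.5, "tz": 0.25, "turn": 0.695}, {"grip": -1, "tx": -0.7, "ty": -0.5, "tz": 0.25, "turn": 0.695}])

```text
clock: 9.1
position: [0.392, -0.1792, 0.2632]
ee_rot: [-0.311, 3.125, -0.001]
force: [1.0, -0.4, 0.1]
width: 1.0
```

```bash
cat > look.py <<'E'
from h import *
import sys
def avg(n,k=6): return np.mean([get_image(n).astype(float) for _ in range(k)],0)[:,:,::-1]
def look(name,boxes):
    out=[]
    for n,x0,y0,W_,H_,k in boxes:
        I=cv2.resize(np.clip(avg(n)[y0:y0+H_,x0:x0+W_]*1.5,0,255).astype('uint8'),None,fx=k,fy=k,interpolation=cv2.INTER_CUBIC)
        for x in range(0,W_,5): cv2.line(I,(int((x+.5)*k),0),(int((x+.5)*k),8 if x%10 else 14),(0,255,255))
        for y in range(0,H_,5): cv2.line(I,(0,int((y+.5)*k)),(8 if y%10 else 14,int((y+.5)*k)),(0,255,255))
        out.append(I)
    h=max(i.shape[0] for i in out)
    I=np.hstack([cv2.copyMakeBorder(i,0,h-i.shape[0],0,6,cv2.BORDER_CONSTANT) for i in out]);print(I.shape)
    cv2.imwrite(f'pics/{name}.png',I)
E
python3 - <<'E'
from look import *
print(observe()['joints'])
look('c',[('top',255,170,60,60,6.6),('scene',205,130,70,75,5.6)])
E
```

```text
[ 1.26741749  0.24237209 -1.11743337  1.89859551  0.23975184  1.14483148
  1.83085121]
(420, 800, 3)
```

View pics/c.png

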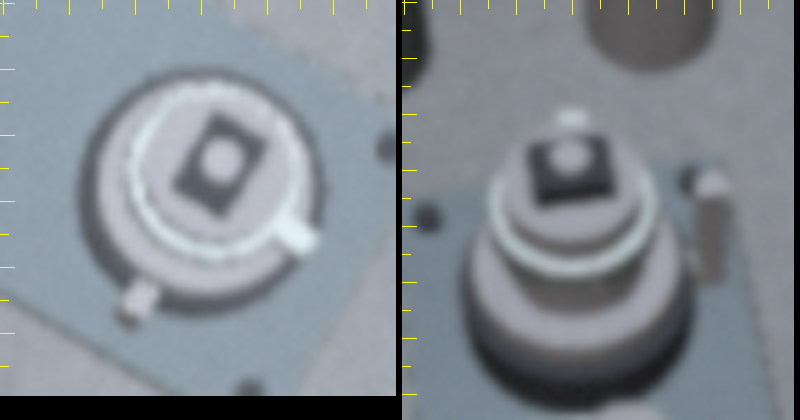

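Run:
```python
from h import *
p=np.load('p.npy')
c=np.array([287.1,195.3]);print('tri',tri(c,(235.0,165.2)),'top@.098',at('top',c,.098),'scene@.098',at('scene',(235.0,165.2),.098))
a=at('top',c,.098)
for k,uv,z in(('post',(275.9,214.5),.098),('lug',(301.8,206.9),.097)):
    q=at('top',uv,z);d=(q-a)[:2];print(k,q,np.hypot(*d),np.degrees(np.arctan2(d[1],d[0])))
print('stud',at('top',(255-.5+221/6.6,170-.5+160/6.6),.128), at('scene',(204.5+(572-402)/5.6,129.5+157/5.6),.128))
t=np.radians(np.arange(0,360,10))
R=np.c_[p[0]+.031*np.cos(t),p[1]+.031*np.sin(t),0*t+.098]
print('pred ring',[ (proj(n,R).min(0),proj(n,R).max(0)) for n in('top','scene')])
```

```text
tri [ 0.53610838 -0.04279316  0.09717592] top@.098 [ 0.53665916 -0.0434343   0.098     ] scene@.098 [ 0.53583853 -0.04156147  0.098     ]
post [ 0.49140612 -0.01824551  0.098     ] 0.051791050104472144 150.89877917722256
lug [ 0.51060294 -0.07799629  0.097     ] 0.04328346643089756 -127.01256987525235
stud [ 0.53637023 -0.04281617  0.128     ] [ 0.53637319 -0.03971719  0.128     ]
pred ring [(array([272.54067077, 182.17453502]), array([299.21157836, 208.66974496])), (array([219.9751505 , 153.34422807]), array([250.13786742, 178.48405279]))]
```

Call:
drive_tool(newtons=12, increments=[{"grip": -1, "tx": 0.1, "ty": 0.1, "tz": 0, "turn": 0}, {"grip": -1, "tx": 0.2, "ty": 0.2, "tz": 0, "turn": 0}, {"grip": -1, "tx": 0.3, "ty": 0.3, "tz": 0, "turn": 0}, {"grip": -1, "tx": 0.36, "ty": 0.342, "tz": 0, "turn": 0}, {"grip": -1, "tx": 0.36, "ty": 0.342, "tz": 0, "turn": 0}, {"grip": -1, "tx": 0.36, "ty": 0.342, "tz": 0, "turn": 0}, {"grip": -1, "tx": 0.36, "ty": 0.342, "tz": -0.1, "turn": 0}, {"grip": -1, "tx": 0.36, "ty": 0.342, "tz": -0.2, "turn": 0}, {"grip": -1, "tx": 0.36, "ty": 0.342, "tz": -0.25, "turn": 0}, {"grip": -1, "tx": 0.36, "ty": 0.342, "tz": -0.25, "turn": 0}])

```text
clock: 10.7
position: [0.5359, -0.0376, 0.1602]
ee_rot: [0.325, -3.122, -0.003]
force: [-0.8, -0.4, 1.2]
width: 1.0
```

Call:
drive_tool(newtons=15, increments=[{"grip": -1, "tx": 0, "ty": -0.012, "tz": 0, "turn": 0}, {"grip": -1, "tx": 0, "ty": -0.012, "tz": -0.04, "turn": 0}, {"grip": -1, "tx": 0, "ty": -0.012, "tz": -0.08, "turn": 0}, {"grip": -1, "tx": 0, "ty": -0.012, "tz": -0.12, "turn": 0}, {"grip": -1, "tx": 0, "ty": -0.012, "tz": -0.16, "turn": 0}, {"grip": -1, "tx": 0, "ty": -0.012, "tz": -0.19, "turn": 0}, {"grip": -1, "tx": 0, "ty": -0.012, "tz": -0.208, "turn": 0}, {"grip": -1, "tx": 0, "ty": -0.012, "tz": -0.208, "turn": 0}, {"grip": -1, "tx": 0, "ty": -0.012, "tz": -0.208, "turn": 0}])

```text
clock: 11.6
position: [0.5361, -0.0421, 0.0772]
ee_rot: [0.326, -3.122, -0.004]
force: [0.0, -0.3, 0.1]
width: 1.003
```

Call:
drive_tool(newtons=15, increments=[{"grip": -0.8, "tx": 0, "ty": 0, "tz": 0, "turn": 0}, {"grip": -0.6, "tx": 0, "ty": 0, "tz": 0, "turn": 0}, {"grip": -0.5, "tx": 0, "ty": 0, "tz": 0, "turn": 0}, {"grip": -0.4, "tx": 0, "ty": 0, "tz": 0, "turn": 0}, {"grip": -0.3, "tx": 0, "ty": 0, "tz": 0, "turn": 0}, {"grip": -0.2, "tx": 0, "ty": 0, "tz": 0, "turn": 0}, {"grip": 0, "tx": 0, "ty": 0, "tz": 0, "turn": 0}, {"grip": 0, "tx": 0, "ty": 0, "tz": 0, "turn": 0}])

```text
clock: 12.4
position: [0.5363, -0.0428, 0.0773]
ee_rot: [0.325, -3.122, -0.002]
force: [0.6, -3.7, 2.5]
width: 0.673
```

Run:
```python
from cell import *
s=observe();print(s['position'],s['force'],s['ft_torque'],s['width'],s['joints'])
```

```text
[ 0.53631151 -0.04280092  0.07727732] [ 0.56235722 -3.65946274  2.52045433] [-0.82672378 -0.27247548  0.09058402] 0.6729864333571397 [ 0.60078402  0.64475291 -0.89011396  1.8953799   0.62963707  0.91195058
  1.17935173]
```

Call:
drive_tool(newtons=28, increments=[{"grip": 0.2, "tx": 0, "ty": 0, "tz": 0, "turn": 0}, {"grip": 0.2, "tx": 0, "ty": 0, "tz": 0, "turn": 0}, {"grip": 0.2, "tx": 0, "ty": 0, "tz": 0, "turn": -0.08}, {"grip": 0.2, "tx": 0, "ty": 0, "tz": 0, "turn": -0.16}, {"grip": 0.2, "tx": 0, "ty": 0, "tz": 0, "turn": -0.24}, {"grip": 0.2, "tx": 0, "ty": 0, "tz": 0, "turn": -0.32}, {"grip": 0.2, "tx": 0, "ty": 0, "tz": 0, "turn": -0.4}, {"grip": 0.2, "tx": 0, "ty": 0, "tz": 0, "turn": -0.48}, {"grip": 0.2, "tx": 0, "ty": 0, "tz": 0, "turn": -0.56}, {"grip": 0.2, "tx": 0, "ty": 0, "tz": 0, "turn": -0.64}, {"grip": 0.2, "tx": 0, "ty": 0, "tz": 0, "turn": -0.7}, {"grip": 0.2, "tx": 0, "ty": 0, "tz": 0, "turn": -0.7}])

```text
clock: 13.6
position: [0.5364, -0.0426, 0.0773]
ee_rot: [-0.817, -3.032, -0.004]
force: [1.3, -2.2, 0.9]
width: 0.668
```

Run:
```python
from cell import *
s=observe();print(s['position'],s['force'],s['ft_torque'],s['width'],s['joints'],s['ee_rot'])
```

```text
[ 0.53637282 -0.04261924  0.0772944 ] [ 1.32228123 -2.23645899  0.92108344] [-0.4192886  -0.37438694 -0.19120638] 0.6679626034505848 [ 0.48911764  0.57868206 -0.70860476  1.90530466  0.49441014  0.84010809
  0.56538082] [-0.81718116 -3.03180985 -0.0035946 ]
```

Call:
drive_tool(newtons=28, increments=[{"grip": 0.2, "tx": 0, "ty": 0, "tz": 0, "turn": -0.08}, {"grip": 0.2, "tx": 0, "ty": 0, "tz": 0, "turn": -0.16}, {"grip": 0.2, "tx": 0, "ty": 0, "tz": 0, "turn": -0.24}, {"grip": 0.2, "tx": 0, "ty": 0, "tz": 0, "turn": -0.32}, {"grip": 0.2, "tx": 0, "ty": 0, "tz": 0, "turn": -0.4}, {"grip": 0.2, "tx": 0, "ty": 0, "tz": 0, "turn": -0.48}, {"grip": 0.2, "tx": 0, "ty": 0, "tz": 0, "turn": -0.56}, {"grip": 0.2, "tx": 0, "ty": 0, "tz": 0, "turn": -0.63}, {"grip": 0.2, "tx": 0, "ty": 0, "tz": 0, "turn": -0.665}, {"grip": 0.2, "tx": 0, "ty": 0, "tz": 0, "turn": -0.665}, {"grip": 0.2, "tx": 0, "ty": 0, "tz": 0, "turn": -0.665}])

```text
clock: 14.7
position: [0.5366, -0.0425, 0.0773]
ee_rot: [-1.8, -2.574, -0.005]
force: [1.4, -2.4, 1.1]
width: 0.667
```

Call:
drive_tool(increments=[{"grip": -0.6, "tx": 0, "ty": 0, "tz": 0, "turn": 0}, {"grip": -1, "tx": 0, "ty": 0, "tz": 0, "turn": 0}, {"grip": -1, "tx": 0, "ty": 0, "tz": 0, "turn": 0}, {"grip": -1, "tx": 0, "ty": 0, "tz": 0.03, "turn": 0}, {"grip": -1, "tx": 0, "ty": 0, "tz": 0.1, "turn": 0}, {"grip": -1, "tx": 0, "ty": 0, "tz": 0.2, "turn": 0}, {"grip": -1, "tx": 0, "ty": 0, "tz": 0.3, "turn": 0}, {"grip": -1, "tx": 0, "ty": 0, "tz": 0.4, "turn": 0}, {"grip": -1, "tx": -0.1, "ty": -0.05, "tz": 0.45, "turn": 0}, {"grip": -1, "tx": -0.2, "ty": -0.15, "tz": 0.46, "turn": 0}, {"grip": -1, "tx": -0.3, "ty": -0.25, "tz": 0.46, "turn": 0}, {"grip": -1, "tx": -0.35, "ty": -0.34, "tz": 0.46, "turn": 0}, {"grip": -1, "tx": -0.35, "ty": -0.4, "tz": 0.46, "turn": 0}, {"grip": -1, "tx": -0.35, "ty": -0.4, "tz": 0.46, "turn": 0}, {"grip": -1, "tx": -0.35, "ty": -0.4, "tz": 0.46, "turn": 0}])

```text
clock: 16.2
position: [0.3966, -0.2024, 0.2619]
ee_rot: [-1.802, -2.573, -0.006]
force: [0.0, 0.4, -0.1]
width: 0.996
```

Run:
```python
from look import *
look('d',[('top',262,173,43,50,9),('scene',205,130,70,75,5.6)])
```

```text
(450, 791, 3)
```

View pics/d.png

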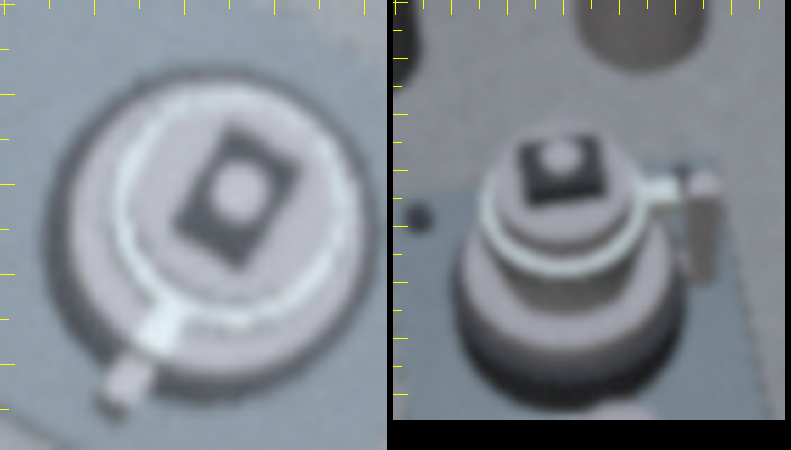

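Run:
```python
from look import *
for n,ax in(("top",(.53666,-.04343)),("scene",(.53584,-.04156))):
    I=avg(n).mean(2).astype('f');a=np.radians(np.arange(125,178,.5))
    out=[]
    for nm,rs,z in(("lug",np.arange(.035,.042,.001),.097),("post",np.arange(.049,.056,.001),.098)):
        prof=np.mean([cv2.remap(I,*[c.astype('f').reshape(1,-1) for c in proj(n,np.c_[ax[0]+r*np.cos(a),ax[1]+r*np.sin(a),0*a+z]).T],cv2.INTER_LINEAR)[0] for r in rs],0)
        w=np.clip(prof-(prof.min()+prof.max())/2,0,None)
        print(n,nm,round(np.degrees((w*a).sum()/w.sum()),2),prof[::10].round())
```

```text
top lug 152.13 [126. 126. 125. 126. 139. 153. 152. 136. 125. 124. 125.]
top post 151.16 [ 77.  73.  75.  73.  95. 128. 118.  77.  75.  76.  80.]
scene lug 149.37 [ 85.  80.  78.  97. 122. 129. 118.  96.  89.  91.  94.]
scene post 156.89 [ 61.  61.  61.  67.  98. 110.  96.  86.  92.  93.  93.]
```

Run:
```python
from look import *
for n,ax,rng in(("top",(.53666,-.04343),[(165,495)]),("scene",(.53584,-.04156),[(-20,110)])):
    I=avg(n).mean(2).astype('f');ax=np.array(ax)
    S=lambda P:cv2.remap(I,*[c.astype('f').reshape(1,-1) for c in proj(n,P).T],cv2.INTER_CUBIC)[0]
    for it in range(3):
        A=np.radians(np.arange(*rng[0],3));R=[]
        rs=np.arange(.024,.036,.00025)
        for a in A:
            p=S(np.c_[ax[0]+rs*np.cos(a),ax[1]+rs*np.sin(a),0*rs+.098]);w=np.clip(p-np.percentile(p,60),0,None)**2
            R.append((w*rs).sum()/w.sum())
        R=np.array(R)
        f=least_squares(lambda q:q[0]*np.cos(A)+q[1]*np.sin(A)+q[2]-R,[0,0,.03],loss='soft_l1',f_scale=.0005).x
        ax=ax+f[:2]
    print(n,'axis',ax,'r',f[2],'resid std',np.std(R-f[2]))
    a=np.radians(np.arange(125,178,.5))
    for nm,rs,z in(("lug",np.arange(.035,.042,.001),.097),("post",np.arange(.049,.056,.001),.098)):
        prof=np.mean([S(np.c_[ax[0]+r*np.cos(a),ax[1]+r*np.sin(a),0*a+z]) for r in rs],0)
        for th in(.4,.5,.6):
            w=np.clip(prof-(prof.min()+th*np.ptp(prof)),0,None);print(n,nm,round(np.degrees((w*a).sum()/w.sum()),2))
```

```text
top axis [ 0.53601677 -0.04344194] r 0.028100339504637327 resid std 0.0004071574229403221
top lug 151.63
top lug 151.64
top lug 151.64
top post 150.83
top post 150.83
top post 150.81
scene axis [ 0.53670561 -0.04048577] r 0.027775958321385484 resid std 0.00012202801853776443
scene lug 151.57
scene lug 151.51
scene lug 151.45
scene post 158.37
scene post 156.96
scene post 153.63
```

Call:
drive_tool(newtons=15, increments=[{"grip": -1, "tx": 0.1, "ty": 0.1, "tz": 0, "turn": 0}, {"grip": -1, "tx": 0.2, "ty": 0.2, "tz": 0, "turn": 0}, {"grip": -1, "tx": 0.3, "ty": 0.3, "tz": 0, "turn": 0}, {"grip": -1, "tx": 0.35, "ty": 0.4, "tz": 0, "turn": 0}, {"grip": -1, "tx": 0.35, "ty": 0.4, "tz": 0, "turn": 0}, {"grip": -1, "tx": 0.35, "ty": 0.4, "tz": -0.1, "turn": 0}, {"grip": -1, "tx": 0.35, "ty": 0.4, "tz": -0.2, "turn": 0}, {"grip": -1, "tx": 0.35, "ty": 0.4, "tz": -0.25, "turn": 0}, {"grip": -1, "tx": 0.35, "ty": 0.4, "tz": -0.25, "turn": 0}, {"grip": -1, "tx": 0.35, "ty": 0.4, "tz": -0.25, "turn": 0}])

```text
clock: 19.0
position: [0.5367, -0.0427, 0.1618]
ee_rot: [-1.8, -2.574, -0.005]
force: [-1.1, -0.1, 0.5]
width: 1.001
```

Call:
drive_tool(newtons=15, increments=[{"grip": -1, "tx": 0, "ty": 0, "tz": -0.05, "turn": 0}, {"grip": -1, "tx": 0, "ty": 0, "tz": -0.1, "turn": 0}, {"grip": -1, "tx": 0, "ty": 0, "tz": -0.15, "turn": 0}, {"grip": -1, "tx": 0, "ty": 0, "tz": -0.19, "turn": 0}, {"grip": -1, "tx": 0, "ty": 0, "tz": -0.21, "turn": 0}, {"grip": -1, "tx": 0, "ty": 0, "tz": -0.21, "turn": 0}, {"grip": -0.7, "tx": 0, "ty": 0, "tz": -0.21, "turn": 0}, {"grip": -0.5, "tx": 0, "ty": 0, "tz": -0.21, "turn": 0}, {"grip": -0.4, "tx": 0, "ty": 0, "tz": -0.21, "turn": 0}, {"grip": -0.3, "tx": 0, "ty": 0, "tz": -0.21, "turn": 0}, {"grip": -0.2, "tx": 0, "ty": 0, "tz": -0.21, "turn": 0}, {"grip": 0.2, "tx": 0, "ty": 0, "tz": -0.21, "turn": 0}, {"grip": 0.2, "tx": 0, "ty": 0, "tz": -0.21, "turn": 0}])

```text
clock: 20.3
position: [0.5367, -0.0428, 0.0782]
ee_rot: [-1.801, -2.574, -0.004]
force: [-1.7, -0.6, 6.2]
width: 0.672
```

Call:
drive_tool(newtons=28, increments=[{"grip": 0.2, "tx": 0, "ty": 0, "tz": 0, "turn": 0}, {"grip": 0.2, "tx": 0, "ty": 0, "tz": 0, "turn": -0.007}, {"grip": 0.2, "tx": 0, "ty": 0, "tz": 0, "turn": -0.014}, {"grip": 0.2, "tx": 0, "ty": 0, "tz": 0, "turn": -0.014}, {"grip": 0.2, "tx": 0, "ty": 0, "tz": 0, "turn": -0.014}, {"grip": 0.2, "tx": 0, "ty": 0, "tz": 0, "turn": -0.014}])

```text
clock: 20.9
position: [0.5367, -0.0428, 0.0782]
ee_rot: [-1.82, -2.56, -0.004]
force: [-1.6, 0.1, 3.4]
width: 0.669
```

Call:
drive_tool(increments=[{"grip": -0.6, "tx": 0, "ty": 0, "tz": 0, "turn": 0}, {"grip": -1, "tx": 0, "ty": 0, "tz": 0, "turn": 0}, {"grip": -1, "tx": 0, "ty": 0, "tz": 0, "turn": 0}, {"grip": -1, "tx": 0, "ty": 0, "tz": 0.03, "turn": 0}, {"grip": -1, "tx": 0, "ty": 0, "tz": 0.1, "turn": 0}, {"grip": -1, "tx": 0, "ty": 0, "tz": 0.2, "turn": 0}, {"grip": -1, "tx": 0, "ty": 0, "tz": 0.3, "turn": 0}, {"grip": -1, "tx": 0, "ty": 0, "tz": 0.4, "turn": 0}, {"grip": -1, "tx": -0.1, "ty": -0.05, "tz": 0.45, "turn": 0}, {"grip": -1, "tx": -0.2, "ty": -0.15, "tz": 0.46, "turn": 0}, {"grip": -1, "tx": -0.3, "ty": -0.25, "tz": 0.46, "turn": 0.14}, {"grip": -1, "tx": -0.35, "ty": -0.34, "tz": 0.46, "turn": 0.28}, {"grip": -1, "tx": -0.35, "ty": -0.4, "tz": 0.46, "turn": 0.42}, {"grip": -1, "tx": -0.35, "ty": -0.4, "tz": 0.46, "turn": 0.56}, {"grip": -1, "tx": -0.35, "ty": -0.4, "tz": 0.46, "turn": 0.68}, {"grip": -1, "tx": -0.35, "ty": -0.4, "tz": 0.46, "turn": 0.68}])

```text
clock: 22.5
position: [0.3965, -0.203, 0.263]
ee_rot: [-0.806, -3.036, -0.004]
force: [0.6, 0.2, 0.6]
width: 0.998
```

```bash
cat > chk.py <<'E'
from look import *
for n,ax in(("top",(.53602,-.04344)),("scene",(.5367,-.0405))):
    I=avg(n).mean(2).astype('f')
    S=lambda P:cv2.remap(I,*[c.astype('f').reshape(1,-1) for c in proj(n,P).T],cv2.INTER_CUBIC)[0]
    a=np.radians(np.arange(125,178,.5))
    for nm,rs,z in(("lug",np.arange(.035,.042,.001),.097),("post",np.arange(.049,.056,.001),.098)):
        prof=np.mean([S(np.c_[ax[0]+r*np.cos(a),ax[1]+r*np.sin(a),0*a+z]) for r in rs],0)
        w=np.clip(prof-(prof.min()+.5*np.ptp(prof)),0,None);print(n,nm,round(np.degrees((w*a).sum()/w.sum()),2))
E
python3 - <<'E'
import chk
from look import *
look('e',[('top',225,130,95,95,6)])
s=observe();print(s['clock'],s['position'],s['ee_rot'])
E
```

```text
top lug 150.91
top post 150.81
scene lug 150.64
scene post 156.95
(570, 576, 3)
23.4 [ 0.39667319 -0.2027789   0.26220046] [-0.81286369 -3.0331348  -0.00383333]
```

View pics/e.png

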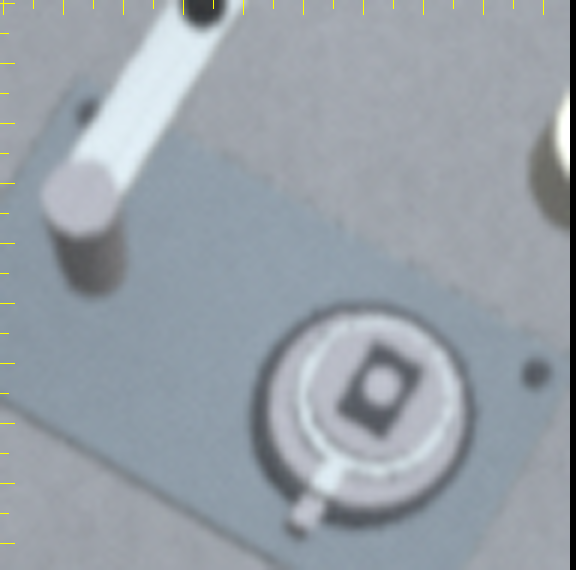

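Call:
drive_tool(newtons=12, increments=[{"grip": -1, "tx": 0.09, "ty": 0.07, "tz": 0, "turn": 0}, {"grip": -1, "tx": 0.18, "ty": 0.14, "tz": 0, "turn": 0}, {"grip": -1, "tx": 0.27, "ty": 0.22, "tz": 0, "turn": 0}, {"grip": -1, "tx": 0.36, "ty": 0.3, "tz": 0, "turn": 0}, {"grip": -1, "tx": 0.45, "ty": 0.37, "tz": 0, "turn": 0}, {"grip": -1, "tx": 0.54, "ty": 0.45, "tz": 0, "turn": 0}, {"grip": -1, "tx": 0.63, "ty": 0.52, "tz": 0, "turn": 0}, {"grip": -1, "tx": 0.694, "ty": 0.576, "tz": 0, "turn": 0}, {"grip": -1, "tx": 0.694, "ty": 0.576, "tz": 0, "turn": 0}, {"grip": -1, "tx": 0.694, "ty": 0.576, "tz": 0, "turn": 0}, {"grip": -1, "tx": 0.694, "ty": 0.576, "tz": 0, "turn": 0}, {"grip": -1, "tx": 0.694, "ty": 0.576, "tz": -0.06, "turn": 0}, {"grip": -1, "tx": 0.694, "ty": 0.576, "tz": -0.12, "turn": 0}, {"grip": -1, "tx": 0.694, "ty": 0.576, "tz": -0.18, "turn": 0}, {"grip": -1, "tx": 0.694, "ty": 0.576, "tz": -0.23, "turn": 0}, {"grip": -1, "tx": 0.694, "ty": 0.576, "tz": -0.249, "turn": 0}, {"grip": -1, "tx": 0.694, "ty": 0.576, "tz": -0.249, "turn": 0}, {"grip": -1, "tx": 0.694, "ty": 0.576, "tz": -0.249, "turn": 0}])

```text
clock: 25.2
position: [0.6747, 0.0272, 0.1639]
ee_rot: [-0.814, -3.034, -0.004]
force: [-0.2, 0.0, -0.2]
width: 0.998
```

Call:
drive_tool(newtons=12, increments=[{"grip": 0, "tx": 0, "ty": 0, "tz": 0, "turn": 0}, {"grip": 0.3, "tx": 0, "ty": 0, "tz": 0, "turn": 0}, {"grip": 0.5, "tx": 0, "ty": 0, "tz": 0, "turn": 0}, {"grip": 0.7, "tx": 0, "ty": 0, "tz": 0, "turn": 0}, {"grip": 1, "tx": 0, "ty": 0, "tz": 0, "turn": 0}, {"grip": 1, "tx": 0, "ty": 0, "tz": 0, "turn": 0}, {"grip": 1, "tx": 0, "ty": 0, "tz": 0, "turn": 0}, {"grip": 1, "tx": 0, "ty": 0, "tz": 0, "turn": 0}])

```text
clock: 26.0
position: [0.6746, 0.0272, 0.1638]
ee_rot: [-0.814, -3.034, -0.004]
force: [0.3, -0.4, 0.3]
width: 0.348
```

```bash
python3 arc.py .5989 .0701 .6744 .0280 -50 12 3 1
```

```text
[{"grip": 1.0, "tx": -0.008, "ty": -0.013, "tz": 0, "turn": -0.069}, {"grip": 1.0, "tx": -0.017, "ty": -0.026, "tz": 0, "turn": -0.139}, {"grip": 1.0, "tx": -0.027, "ty": -0.038, "tz": 0, "turn": -0.208}, {"grip": 1.0, "tx": -0.038, "ty": -0.05, "tz": 0, "turn": -0.278}, {"grip": 1.0, "tx": -0.05, "ty": -0.06, "tz": 0, "turn": -0.347}, {"grip": 1.0, "tx": -0.062, "ty": -0.07, "tz": 0, "turn": -0.417}, {"grip": 1.0, "tx": -0.075, "ty": -0.079, "tz": 0, "turn": -0.486}, {"grip": 1.0, "tx": -0.089, "ty": -0.086, "tz": 0, "turn": -0.556}, {"grip": 1.0, "tx": -0.103, "ty": -0.093, "tz": 0, "turn": -0.625}, {"grip": 1.0, "tx": -0.118, "ty": -0.099, "tz": 0, "turn": -0.694}, {"grip": 1.0, "tx": -0.133, "ty": -0.103, "tz": 0, "turn": -0.764}, {"grip": 1.0, "tx": -0.148, "ty": -0.107, "tz": 0, "turn": -0.833}, {"grip": 1.0, "tx": -0.148, "ty": -0.107, "tz": 0, "turn": -0.833}, {"grip": 1.0, "tx": -0.148, "ty": -0.107, "tz": 0, "turn": -0.833}, {"grip": 1.0, "tx": -0.148, "ty": -0.107, "tz": 0, "turn": -0.833}]
```

Call:
drive_tool(newtons=12, increments=[{"grip": 1, "tx": 0, "ty": 0, "tz": 0, "turn": 0}, {"grip": 1, "tx": 0, "ty": 0, "tz": 0, "turn": 0}, {"grip": 1, "tx": 0, "ty": 0, "tz": 0, "turn": 0}])

```text
clock: 26.3
position: [0.6746, 0.0272, 0.1637]
ee_rot: [-0.814, -3.034, -0.004]
force: [0.2, -0.4, -0.7]
width: 0.191
```

Call:
drive_tool(newtons=12, increments=[{"grip": 1.0, "tx": -0.008, "ty": -0.013, "tz": 0, "turn": -0.069}, {"grip": 1.0, "tx": -0.017, "ty": -0.026, "tz": 0, "turn": -0.139}, {"grip": 1.0, "tx": -0.027, "ty": -0.038, "tz": 0, "turn": -0.208}, {"grip": 1.0, "tx": -0.038, "ty": -0.05, "tz": 0, "turn": -0.278}, {"grip": 1.0, "tx": -0.05, "ty": -0.06, "tz": 0, "turn": -0.347}, {"grip": 1.0, "tx": -0.062, "ty": -0.07, "tz": 0, "turn": -0.417}, {"grip": 1.0, "tx": -0.075, "ty": -0.079, "tz": 0, "turn": -0.486}, {"grip": 1.0, "tx": -0.089, "ty": -0.086, "tz": 0, "turn": -0.556}, {"grip": 1.0, "tx": -0.103, "ty": -0.093, "tz": 0, "turn": -0.625}, {"grip": 1.0, "tx": -0.118, "ty": -0.099, "tz": 0, "turn": -0.694}, {"grip": 1.0, "tx": -0.133, "ty": -0.103, "tz": 0, "turn": -0.764}, {"grip": 1.0, "tx": -0.148, "ty": -0.107, "tz": 0, "turn": -0.833}, {"grip": 1.0, "tx": -0.148, "ty": -0.107, "tz": 0, "turn": -0.833}, {"grip": 1.0, "tx": -0.148, "ty": -0.107, "tz": 0, "turn": -0.833}])

```text
clock: 27.7
position: [0.6151, -0.0145, 0.1637]
ee_rot: [-2.016, -2.409, -0.004]
force: [-2.1, 4.9, -1.1]
width: 0.193
```

```bash
python3 - <<'E'
from cell import *
s=observe();print(s['position'],s['force'],s['ft_torque'],s['width'])
E
python3 arc.py .5989 .0701 .6154 -.0155 -37 10 3 1
```

```text
[ 0.61505981 -0.01448645  0.16371949] [-2.13576377  4.89046626 -1.08298281] [ 0.94426337  0.41882682 -0.02860035] 0.19288736649024218
[{"grip": 1.0, "tx": -0.014, "ty": -0.002, "tz": 0, "turn": -0.062}, {"grip": 1.0, "tx": -0.028, "ty": -0.004, "tz": 0, "turn": -0.123}, {"grip": 1.0, "tx": -0.042, "ty": -0.004, "tz": 0, "turn": -0.185}, {"grip": 1.0, "tx": -0.056, "ty": -0.003, "tz": 0, "turn": -0.247}, {"grip": 1.0, "tx": -0.07, "ty": -0.002, "tz": 0, "turn": -0.308}, {"grip": 1.0, "tx": -0.084, "ty": 0.0, "tz": 0, "turn": -0.37}, {"grip": 1.0, "tx": -0.098, "ty": 0.003, "tz": 0, "turn": -0.432}, {"grip": 1.0, "tx": -0.111, "ty": 0.008, "tz": 0, "turn": -0.493}, {"grip": 1.0, "tx": -0.124, "ty": 0.012, "tz": 0, "turn": -0.555}, {"grip": 1.0, "tx": -0.137, "ty": 0.018, "tz": 0, "turn": -0.617}, {"grip": 1.0, "tx": -0.137, "ty": 0.018, "tz": 0, "turn": -0.617}, {"grip": 1.0, "tx": -0.137, "ty": 0.018, "tz": 0, "turn": -0.617}, {"grip": 1.0, "tx": -0.137, "ty": 0.018, "tz": 0, "turn": -0.617}]
```

Call:
drive_tool(newtons=12, increments=[{"grip": 1.0, "tx": -0.014, "ty": -0.002, "tz": 0, "turn": -0.062}, {"grip": 1.0, "tx": -0.028, "ty": -0.004, "tz": 0, "turn": -0.123}, {"grip": 1.0, "tx": -0.042, "ty": -0.004, "tz": 0, "turn": -0.185}, {"grip": 1.0, "tx": -0.056, "ty": -0.003, "tz": 0, "turn": -0.247}, {"grip": 1.0, "tx": -0.07, "ty": -0.002, "tz": 0, "turn": -0.308}, {"grip": 1.0, "tx": -0.084, "ty": 0.0, "tz": 0, "turn": -0.37}, {"grip": 1.0, "tx": -0.098, "ty": 0.003, "tz": 0, "turn": -0.432}, {"grip": 1.0, "tx": -0.111, "ty": 0.008, "tz": 0, "turn": -0.493}, {"grip": 1.0, "tx": -0.124, "ty": 0.012, "tz": 0, "turn": -0.555}, {"grip": 1.0, "tx": -0.13, "ty": 0.015, "tz": 0, "turn": -0.585}, {"grip": 1.0, "tx": -0.13, "ty": 0.015, "tz": 0, "turn": -0.585}, {"grip": 1.0, "tx": -0.13, "ty": 0.015, "tz": 0, "turn": -0.585}])

```text
clock: 28.9
position: [0.5635, -0.0077, 0.1637]
ee_rot: [2.646, 1.693, 0.006]
force: [0.5, 4.6, -3.2]
width: 0.19
```

Call:
drive_tool(newtons=12, increments=[{"grip": 1.0, "tx": -0.004, "ty": 0.002, "tz": 0, "turn": -0.02}, {"grip": 1.0, "tx": -0.008, "ty": 0.004, "tz": 0, "turn": -0.04}, {"grip": 1.0, "tx": -0.012, "ty": 0.006, "tz": 0, "turn": -0.06}, {"grip": 1.0, "tx": -0.013, "ty": 0.0065, "tz": 0, "turn": -0.067}, {"grip": 1.0, "tx": -0.013, "ty": 0.0065, "tz": 0, "turn": -0.067}, {"grip": 1.0, "tx": -0.013, "ty": 0.0065, "tz": 0, "turn": -0.067}])

```text
clock: 29.5
position: [0.5583, -0.005, 0.1637]
ee_rot: [2.704, 1.599, 0.005]
force: [2.7, 3.4, -3.8]
width: 0.193
```

Call:
drive_tool(newtons=12, increments=[{"grip": 1.0, "tx": -0.002, "ty": 0.001, "tz": 0, "turn": -0.01}, {"grip": 1.0, "tx": -0.004, "ty": 0.002, "tz": 0, "turn": -0.013}, {"grip": 1.0, "tx": -0.004, "ty": 0.002, "tz": 0, "turn": -0.013}, {"grip": 1.0, "tx": -0.004, "ty": 0.002, "tz": 0, "turn": -0.013}])

```text
clock: 29.9
position: [0.5579, -0.0048, 0.1637]
ee_rot: [2.714, 1.579, 0.008]
force: [7.3, 2.0, -8.2]
width: 0.197
```

Call:
drive_tool(newtons=15, increments=[{"grip": 1.0, "tx": -0.004, "ty": 0.002, "tz": 0, "turn": 0}, {"grip": 1.0, "tx": -0.008, "ty": 0.004, "tz": 0, "turn": 0}, {"grip": 1.0, "tx": -0.008, "ty": 0.004, "tz": 0, "turn": 0}, {"grip": 1.0, "tx": -0.008, "ty": 0.004, "tz": 0, "turn": 0}])

```text
clock: 30.3
position: [0.5578, -0.0048, 0.1638]
ee_rot: [2.712, 1.575, 0.015]
force: [16.5, -1.0, -14.4]
width: 0.192
```

Call:
drive_tool(increments=[{"grip": 0.5, "tx": -0.003, "ty": 0.0015, "tz": 0, "turn": 0}, {"grip": -0.5, "tx": -0.003, "ty": 0.0015, "tz": 0, "turn": 0}, {"grip": -1, "tx": -0.003, "ty": 0.0015, "tz": 0, "turn": 0}, {"grip": -1, "tx": -0.003, "ty": 0.0015, "tz": 0, "turn": 0}, {"grip": -1, "tx": -0.003, "ty": 0.0015, "tz": 0, "turn": 0}, {"grip": -1, "tx": -0.003, "ty": 0.0015, "tz": 0, "turn": 0}, {"grip": -1, "tx": -0.003, "ty": 0.0015, "tz": 0.03, "turn": 0}, {"grip": -1, "tx": -0.003, "ty": 0.0015, "tz": 0.1, "turn": 0}, {"grip": -1, "tx": -0.003, "ty": 0.0015, "tz": 0.2, "turn": 0}, {"grip": -1, "tx": -0.003, "ty": 0.0015, "tz": 0.25, "turn": 0}, {"grip": -1, "tx": -0.1, "ty": -0.05, "tz": 0.25, "turn": 0}, {"grip": -1, "tx": -0.2, "ty": -0.15, "tz": 0.25, "turn": 0}, {"grip": -1, "tx": -0.3, "ty": -0.25, "tz": 0.25, "turn": 0}, {"grip": -1, "tx": -0.4, "ty": -0.35, "tz": 0.25, "turn": 0}, {"grip": -1, "tx": -0.4, "ty": -0.45, "tz": 0.25, "turn": 0}, {"grip": -1, "tx": -0.4, "ty": -0.5, "tz": 0.25, "turn": 0}, {"grip": -1, "tx": -0.4, "ty": -0.5, "tz": 0.25, "turn": 0}])

```text
clock: 32.0
position: [0.3969, -0.2087, 0.2649]
ee_rot: [2.715, 1.565, 0.015]
force: [-0.2, 0.5, 0.1]
width: 1.003
```

Run:
```python
import chk
from look import *
look('f',[('top',205,100,130,150,3.6),('scene',150,90,115,180,2.8)])
s=observe();print(s['clock'],s['position'],s['force'])
```

```text
top lug 150.83
top post 150.76
scene lug 150.69
scene post 156.94
(540, 802, 3)
33.2 [ 0.39784435 -0.20477425  0.26385606] [-0.61101421  0.86383859  0.53726223]
```

View pics/f.png

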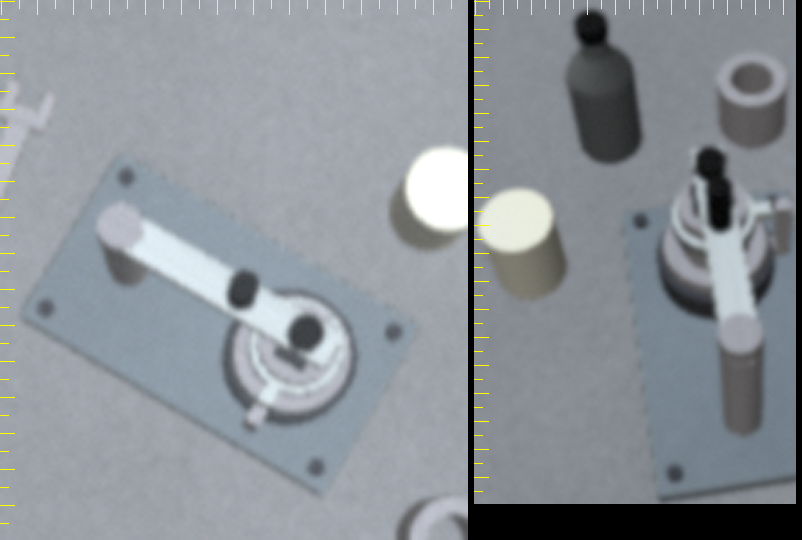

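Run:
```python
from look import *
def ang(I,n):
    S=lambda P:cv2.remap(I,*[c.astype('f').reshape(1,-1) for c in proj(n,P).T],cv2.INTER_CUBIC)[0]
    a=np.radians(np.arange(-135,-95,.25));o=[]
    for r in np.arange(.03,.066,.004):
        p=S(np.c_[.5989+r*np.cos(a),.0715+r*np.sin(a),0*a+.152]);w=np.clip(p-(p.min()+.5*np.ptp(p)),0,None);o.append(np.degrees((w*a).sum()/w.sum()))
    r=np.arange(.03,.066,.004);X=np.c_[r*np.cos(np.radians(o)),r*np.sin(np.radians(o))]
    d=np.polyfit(X[:,1],X[:,0],1)[0];return round(np.median(o),2),round(np.degrees(np.arctan2(-1,-d)),2)
for n,f in(('top','t.npy'),('scene','s.npy')):
    print(n,'start',ang(np.load(f).mean(2).astype('f'),n),'now',ang(avg(n).mean(2).astype('f'),n))
```

```text
top start (np.float64(-113.82), np.float64(-114.47)) now (np.float64(-117.81), np.float64(-119.05))
scene start (np.float64(-114.78), np.float64(-115.09)) now (np.float64(-119.01), np.float64(-120.77))
```

```bash
python3 -c "
from cell import *
print(sign_off())"
```

```text
the job is handed in; nothing more can be done
None
```

The job is done and handed in at about 33 s on the clock.

- **Gauge arm out:** I swung it about 85° by its handle, to roughly a quarter turn from home.
- **Ring:** I gripped the slim ring and turned it about 82°. A picture then showed it about 0.8° short, so I gripped it again and corrected it.
- **Gauge arm back:** I swung it home until it stopped moving and the force on the tool rose to about 16 N sideways (22 N in all). Then I let go and moved the gripper away.

**Last checks**
- **Lug against post:** from the top camera the lug points at 150.8° and the post at 150.8°. The scene camera also puts the lug at 150.7°. Its reading of the post (156.9°) disagrees; I put that down to the background behind the post and did not use it.
- **Arm direction:** the arm lies at −119.1° from the top camera and −120.8° from the scene camera, against an expected home of −119.2°. The scene camera's 1.6° difference is within what I expect of that fit. The firm stop contact also points to home.
- **Surroundings:** I saw no change in the bottle, blank or sleeve in the last picture. It shows only one end of the spanner, which I did not go near. Forces while gripping the ring stayed under about 7 N, with no sign of touching the post or the fixed rings.

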